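# Scan the booking card, then hold the key release out at its mark

## Task

Pick the hand scanner up from its round pad, aim its nose squarely at the middle of the barcode on the sloping booking card from about a hand's width (70 mm) away and hold it steady for a second, then stand the scanner upright on its pad again and let go. Next, take the green handle of the key stand's spring-return locking rod, pull it out until the white pointer is level with the middle of the red mark, and finish while still holding it there, because the spring pulls it home if you let go. Leave the bottle, tankard, copper pot, horseshoe and bell where they stand.

Things in the scene. Friction and masses are not known exactly. Their poses are not given: they have to be found in the camera images.
- scanner: Hand scanner, loose, 135 mm tall, 0.14 to 0.28 kg, standing nose-down on the pad. Origin at the centre of the nose's underside, z up towards its other end; the reading beam leaves the nose along -z. Round black nose 54 mm across up to 20 mm, tapering to 36 mm across at 45 mm; grey square grip 38 x 38 mm (sides along its x and y) from 42 to 122 mm; black cap above. An orange trigger (flat, look only) is on its -x side.
- scanner_mid (a point): Middle of the scanner's grey grip, on its axis 80 mm above the nose's underside, axes as the scanner's; the place to grasp.
- scanner_nose (a point): Centre of the nose's underside, where the beam leaves along -z of the scanner.
- pad: The scanner's charging pad: grey disc with a black rim, 92 mm across, 6 mm high, fixed to the desk. Origin at the centre of its underside.
- label (a point): Centre of the barcode on the blue booking card (white patch 44 x 60 mm, black bars), about 45 mm above the desk. Its z axis is the outward normal of the card: the card slopes up away from the robot at 0.44 rad (25 degrees) to the desk, on a dark wooden stand 110 x 120 mm fixed to the desk. The scanner reads it with its nose 40 to 120 mm off, its beam line within 15 mm of the centre and within 0.2 rad of square to the card; turning the scanner about its beam does not matter.
- key_stand: Wooden stand with five brass keys upright in slots, fixed to the desk. Origin on the desk under the handle's resting place; x (level) runs from the handle to the keys and the rod is pulled along -x. A 12 mm thick base board, 100 mm wide, runs from x = -130 to +240 mm; an upright bracket faces the handle at x = 68 mm (86 mm high) and the keys, up to 82 mm high, stand beyond it.
- release: The sliding part: brass shoe, green handle and a steel locking rod that runs through the key bows. Axes as the key stand's; its origin is the key stand's origin when home and moves along the stand's -x when pulled, at most 110 mm. The spring pulls back with about 4.4 N at home plus 1.1 N per 10 mm. It moves straight and does not turn.
- handle (a point): Grasp point of the green handle: an upright plate 14 mm thick (stand's x), 40 mm wide (stand's y), from 50 to 125 mm above the desk; this point is on its middle, 95 mm above the desk. Axes as the stand's. The white pointer is a thin fin on the shoe below, on the +y side, at the same x as this point.
- mark: Red mark on the base board's +y edge, 14 mm long along x, 13 mm wide, 6 mm high, 40 to 80 mm from home towards the stand's -x, 42.5 mm to +y of the rod. Origin at its centre (underside, 12 mm above the desk), axes as the stand's. The handle is at the mark when its x equals the mark's x in the stand's axes, within 8 mm.
- green_bottle: Tall green bottle, 280 mm high, 72 mm across, loose; leave it. Origin under its centre.
- tankard: Pewter tankard, 120 mm high, 90 mm across and a side handle, loose; leave it. Origin under its centre.
- copper_pot: Small copper pot, 75 mm high, 100 mm across, loose; leave it. Origin under its centre.
- doorstop: Horseshoe-shaped iron doorstop, about 125 mm across, 24 mm high, loose; leave it. Origin under the centre of its curve.
- bell: Brass counter bell on a wooden foot, 72 mm across, 54 mm high, loose; leave it. Origin under its centre.
Mind the look-alikes: they are no part of the job. Leave any purple look-alike of the part that bears label alone. What is shaped like the scanner but turquoise is not meant.

How it is judged:
By the outcome, as a careful person would: the job done as asked, in the order asked, and still so for the second after the job is handed in, while the arm keeps its last pose, push and grip.
It also fails if it takes over 54 s, if anything falls off the work surface, if the arm or the gripper's body presses on something with over 40 N, if the wrist force passes 120 N, or if a joint passes its speed limit or range.

## Robot

A 6-joint arm with a two-finger parallel gripper is mounted at the origin on the work surface. World frame = base frame: x ahead of the robot, y to its left, z up, the work surface at z = 0. Lengths are in mm, angles in degrees, forces in N, time in s.
With the tool pointing down it reaches from about 300 to 875 mm from the base axis. Payload 6.4 kg.
Tool frame: the origin (TCP) lies midway between the tips of the shut fingers; the grasp point (between the pads) lies tcp_to_grasp behind it (tcp_to_grasp is the distance from the TCP to the grasp point, in mm); z points along the fingers, y is the line along which they close (so a half turn about z gives the same grasp; the last joint's range is limited). The gripper opens to 88 mm and grips with 3 to 60 N. Pads are 18 mm wide; open, the fingers measure 123 mm over their backs; the gripper's body (75 mm by 187 mm) begins 45 mm behind the grasp point.
Start: joints at [-76.965, 10.359, 92.074, -0, 77.567, -11.82], TCP at [241.702, -521.748, 238.714] pointing down, gripper open.
Joint ranges: [-171.53, 171.53], [-51.25, 118.39], [17.06, 147.69], [-65.23, 245.23], [0, 150.52], [-178.68, 178.68]. Speed limits (degrees/s): [147.25, 147.25, 172.46, 180, 180, 180].

## Interface

Orientations are given as a 3x3 rotation matrix whose columns are the frame's x, y, z axes.
In Python, from bench import * gives the robot as it stands.
- The arm moves only by the tool send_rows, never from a script. Its argument "commands" is a list of rows, each an object of numbers: "x", "y", "z": the shift along the tool's x, y, z in m; "ax", "ay", "az": the turn, a rotation vector about the tool's x, y, z in rad. In form: [{"x": .., "y": .., "z": .., "ax": .., "ay": .., "az": ..}, ...]. A call has 1 to 12 rows; each row is the pose to reach, as a shift and turn from the pose commanded when the call began, along the tool's axes at that moment; what a row does not reach only later rows make up. A row lasts 1/12 s, in which the tool goes at most 41.7 mm and 7.16 degrees, less where a joint would pass 70% of its speed; a pose out of reach is approached as far as the arm can. A call with a gripper value outside its range is refused whole. "gripper" is the gripper's target within -1 to 1 (shut at 1, half-way at 0, fully open at -1), set as the call begins (left out, the last holds). The fingers move at their own pace and stop on an object; "newtons" is the grip in N (left out, the last holds). Time passes only in rows, so rows that repeat a pose let the fingers close. It gives the time, the measured TCP pose, the force, the opening and the grip force at its end, in the units of the state.
- sense(): the state, without advancing time (a new reading comes with each control period).
- read_camera(name): name is "side" or "top"; returns (picture, depth): 480x640x3 uint8, red, green, blue; 480x640 float32, mm along the optical axis (not along the pixel's ray), 0 where there is no reading.
- camera_params(name): a dict with "mtx" (3x3 intrinsics, pixels), "R" (3x3) and "t" (3): a world point X has camera coordinates R X + t. Camera axes: x right, y down, z forward; pixel columns grow to the right and rows downward; lengths in mm; the calibration is good to about 2 mm. A picture is of the moment at which its call begins. camera_params takes no time and is no camera call.
- close_job(): hands the job in; it is judged then, once.
Trained networks look in the newest picture that a camera, given by its name, has taken for a name from the list of things; names that differ only in an ending like _2 or _b are one class to them, and where a whole thing is asked for, a point or a joint stands for the part that bears it (a point fixed in the world has none). Each returns a list of dicts, best first, with "confidence" (0 to 1); they miss things now and then, are a little off and sometimes report something else, mostly with a low value. They report only what shows in the picture. A call takes as long as a camera call. They do not tell look-alikes from the thing itself.
- search_frame(label, camera): "bbox" ([left, top, right, bottom] in pixels, round what is visible of it).
- cut_out(label, camera): "pixels" (480x640 bool, what is visible of it) and "bbox" ([left, top, right, bottom] in pixels, round what is visible of it).
- pinpoint(label, camera): "position" ([column, row] in pixels: a listed point, or the origin of a listed thing).
The state is a dict: "clock": time; "q": joint angles; "dq": joint speeds; "tau": joint torques, N m; "eef_pos": TCP position; "tcp_rot": TCP orientation; "contact_force": force on the tool from outside, world axes, zero at the start; "ft_torque": the same for the moment, N m; "finger_gap": finger opening in mm; "finger_force": force on a finger pad.
Only numpy, scipy, OpenCV 4.12 (cv2) and the standard library are available. Lean on these libraries where they do the work, as an engineer would, in place of code of your own. Each camera call takes 0.05 s, during which the arm holds its last target. There are 200 camera calls.

## Working session

There is one attempt and no reset: what is moved stays moved. The work goes in short steps, Python scripts to look and compute and a tool call to move; the robot and the scene stay as the last step left them, time stands still between calls to the robot, and variables do not carry over. Pictures are saved under pics/ and viewed, at most 10 in all, crops included, and the job is handed in when it is done.

Besides the shell and the picture viewer there is one more tool, called by a JSON object that holds its "op" and its "data". send_rows: Moves the arm, as the interface text tells. Its arguments: {"type":"object","properties":{"commands":{"type":"array","items":{"type":"object","properties":{"x":{"type":"number"},"y":{"type":"number"},"z":{"type":"number"},"ax":{"type":"number"},"ay":{"type":"number"},"az":{"type":"number"}}}},"gripper":{"type":"number"},"newtons":{"type":"number"}},"required":["commands"]}

```bash
mkdir -p pics; ls; python3 - <<'E'
from bench import *
import cv2,numpy as np
s=sense();print(s['clock'],s['eef_pos'],np.round(s['tcp_rot'],3),s['finger_gap'])
try: print(tcp_to_grasp)
except Exception as e: print(e)
for c in('side','top'):
    p,d=read_camera(c);cv2.imwrite(f'pics/{c}0.png',p[:,:,::-1]);np.savez(f'{c}0.npz',p=p,d=d)
    for l in('scanner','scanner_mid','pad','label','key_stand','handle','mark','release'):
        print(c,l,[(np.round(r['position']).tolist(),round(r['confidence'],2)) for r in pinpoint(l,c)])
E
```

```text
pics
0.0 [ 241.56644891 -521.20718351  237.83041976] [[ 0.907  0.42  -0.   ]
 [ 0.42  -0.907  0.002]
 [ 0.    -0.002 -1.   ]] 88.19166176571166
18.700000000000003
side scanner [([380.0, 218.0], 0.79), ([409.0, 232.0], 0.78), ([418.0, 219.0], 0.62)]
side scanner_mid [([414.0, 211.0], 0.95), ([387.0, 200.0], 0.7), ([258.0, 338.0], 0.67), ([422.0, 198.0], 0.62)]
side pad [([411.0, 240.0], 0.64)]
side label [([230.0, 240.0], 0.89), ([311.0, 238.0], 0.67)]
side key_stand [([258.0, 335.0], 0.86)]
side handle [([258.0, 300.0], 0.96)]
side mark [([274.0, 357.0], 0.46)]
side release [([257.0, 338.0], 0.77), ([398.0, 293.0], 0.67)]
top scanner [([457.0, 288.0], 0.72), ([415.0, 298.0], 0.66), ([429.0, 254.0], 0.61), ([346.0, 172.0], 0.26)]
top scanner_mid [([440.0, 255.0], 0.96), ([467.0, 294.0], 0.84)]
top pad [([417.0, 298.0], 0.58)]
top label [([335.0, 221.0], 0.7), ([284.0, 157.0], 0.57)]
top key_stand [([212.0, 255.0], 0.78)]
top handle [([209.0, 248.0], 0.67)]
top mark [([200.0, 282.0], 0.5)]
top release [([215.0, 253.0], 0.82)]
```

View pics/side0.png

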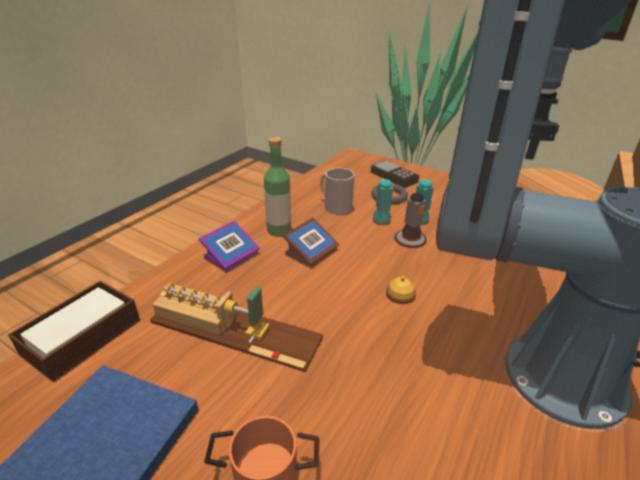

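View pics/top0.png

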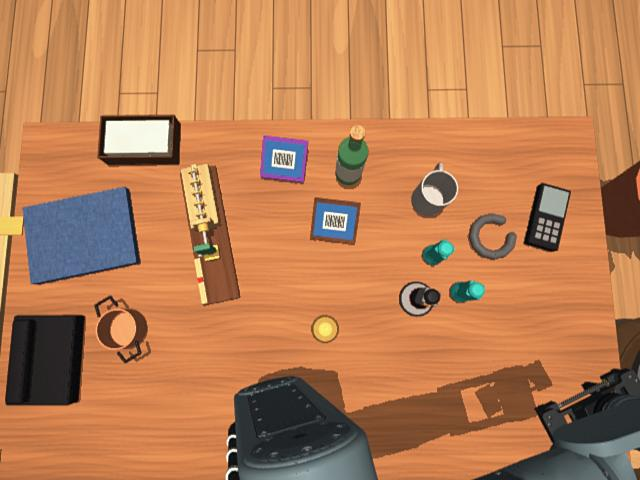

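Side picture: the real scanner is the grey/black one at (414,215) on the pad (411,240). The turquoise look-alikes are at (384,200) and (425,200). The card on dark wood is at (311,238), the purple one at (230,243). Top picture: scanner (425,298), turquoise (438,252) and (467,291), card (335,221), purple card (284,157), handle (205,248), red mark (200,282). The scanner is the grey one with the orange trigger and black cap, and the card meant is the one with the wooden rim. Next I'll measure these and check them in one crop.

```bash
cat > h.py <<'E'
from bench import *
import cv2,numpy as np
def cloud(c,f=None):
    z=np.load(f or f'{c}0.npz');p,d=z['p'],z['d'];P=camera_params(c);K,R,t=map(np.array,(P['mtx'],P['R'],P['t']))
    v,u=np.mgrid[:480,:640];r=np.linalg.inv(K)@np.stack([u.ravel(),v.ravel(),np.ones(u.size)])
    X=(R.T@(r*d.ravel()-t.reshape(3,1))).T.reshape(480,640,3);X[d==0]=np.nan
    return p,X
def ray(c,uv):
    P=camera_params(c);K,R,t=map(np.array,(P['mtx'],P['R'],P['t']))
    return -R.T@t, R.T@np.linalg.inv(K)@np.array([uv[0],uv[1],1.])
def atz(c,uv,z):
    o,r=ray(c,uv);return o+r*(z-o[2])/r[2]
def tri(a,b):
    A=[];B=[]
    for o,r in(a,b):
        r=r/np.linalg.norm(r);M=np.eye(3)-np.outer(r,r);A.append(M);B.append(M@o)
    return np.linalg.lstsq(np.vstack(A),np.hstack(B),rcond=None)[0]
def proj(c,X):
    P=camera_params(c);K,R,t=map(np.array,(P['mtx'],P['R'],P['t']))
    q=(K@(R@np.array(X).T+t.reshape(3,-1)));return (q[:2]/q[2]).T
E
python3 - <<'E'
from h import *
np.set_printoptions(precision=1,suppress=True)
pt,T=cloud('top');ps,S=cloud('side')
print('mid',tri(ray('top',(425,298)),ray('side',(414,215))))
# pad: top view; points near pad with z 3..9
box=T[275:320,390:450].reshape(-1,3);m=(box[:,2]>2.5)&(box[:,2]<10)
print('pad top',m.sum(),np.nanmean(box[m],0),np.nanmin(box[m],0),np.nanmax(box[m],0),'desk',np.nanmedian(T[400,100:200,2]),np.nanmedian(T[340:350,250:300,2]))
# cloud sections of scanner
for n,C in(('top',T),('side',S)):
    b=C.reshape(-1,3)
    pc=np.nanmean(box[m],0)
    k=np.hypot(b[:,0]-pc[0],b[:,1]-pc[1])<50
    for lo,hi in((8,25),(45,80),(80,120),(124,140)):
        q=b[k&(b[:,2]>lo)&(b[:,2]<hi)]
        if len(q):print(n,lo,hi,len(q),q.mean(0),np.percentile(q,[2,98],axis=0).ravel())
    g=b[k&(b[:,2]>50)&(b[:,2]<118)];print(n,'minrect',cv2.minAreaRect(g[:,:2].astype(np.float32)))
# label
print('label tri',tri(ray('top',(335,221)),ray('side',(311,238))), T[221,335],S[238,311])
for n,C,p,(a,b_,c_,d_) in(('top',T,pt,(190,250,305,368)),('side',S,ps,(210,270,280,345))):
    X=C[a:b_,c_:d_].reshape(-1,3);rgb=p[a:b_,c_:d_].reshape(-1,3).astype(int)
    bl=(rgb[:,2]>rgb[:,0]+40)|((rgb.min(1)>120));X=X[bl&(X[:,2]>12)]
    c=np.median(X,0);X=X[np.linalg.norm(X-c,axis=1)<75];A=np.c_[X[:,:2],np.ones(len(X))];w=np.linalg.lstsq(A,X[:,2],rcond=None)[0]
    nn=np.r_[-w[:2],1];nn/=np.linalg.norm(nn);print(n,'card',len(X),X.mean(0),nn*100,np.degrees(np.arccos(nn[2])),cv2.minAreaRect(X[:,:2].astype(np.float32)))
a=cv2.resize(ps[150:275,270:450],None,fx=4.4,fy=4.4,interpolation=2)
b=cv2.resize(pt[190:330,290:490],None,fx=4,fy=4,interpolation=2)
cv2.imwrite('pics/c1.png',a[:,:,::-1])
E
```

```text
mid [ 447.1 -293.2   78. ]
pad top 640 [ 446.2 -284.1    5.3] [ 394.1 -374.8    2.5] [ 508.8 -219.5   10. ] desk -0.01982433712574918 -0.25149440546652924
top 8 25 134 [ 446.1 -276.7   11.4] [ 409.8 -312.8    8.   489.9 -249.2   23.8]
top 45 80 54 [ 450.  -280.    62.4] [ 429.6 -296.    45.2  470.9 -273.3   79.2]
top 80 120 79 [ 446.4 -280.6  102.9] [ 426.5 -295.9   83.1  470.7 -273.2  119.3]
top 124 140 184 [ 448.7 -293.3  134.7] [ 430.  -314.2  124.7  468.  -276.9  139.8]
top minrect ((445.5928039550781, -282.7577819824219), (47.785621643066406, 23.05999755859375), 19.72879981994629)
side 8 25 196 [ 445.  -275.8   12.9] [ 409.4 -314.     8.   488.6 -244.8   24.5]
side 45 80 176 [ 444.9 -282.7   62.9] [ 427.1 -303.6   46.7  469.9 -271.7   79.1]
side 80 120 233 [ 444.8 -282.1  100.3] [ 426.5 -303.8   80.9  470.3 -271.5  119.2]
side 124 140 105 [ 444.9 -284.   132.4] [ 428.  -302.3  124.4  468.2 -274.1  139.8]
side minrect ((444.1622314453125, -283.403076171875), (49.27675247192383, 31.337909698486328), 21.707015991210938)
label tri [648.3 -77.4  44.6] [646.7 -78.3  43.6] [648.8 -74.7  46.3]
top card 1202 [648.2 -77.3  43.2] [-41.8   5.7  90.7] 24.95356493110293 ((648.0748901367188, -77.23393249511719), (103.64444732666016, 79.74986267089844), 83.17173767089844)
side card 792 [647.2 -73.4  44.3] [-41.9   5.1  90.6] 25.000050474227738 ((647.424072265625, -75.9352798461914), (103.3010482788086, 81.15032196044922), 82.57432556152344)
```

View pics/c1.png

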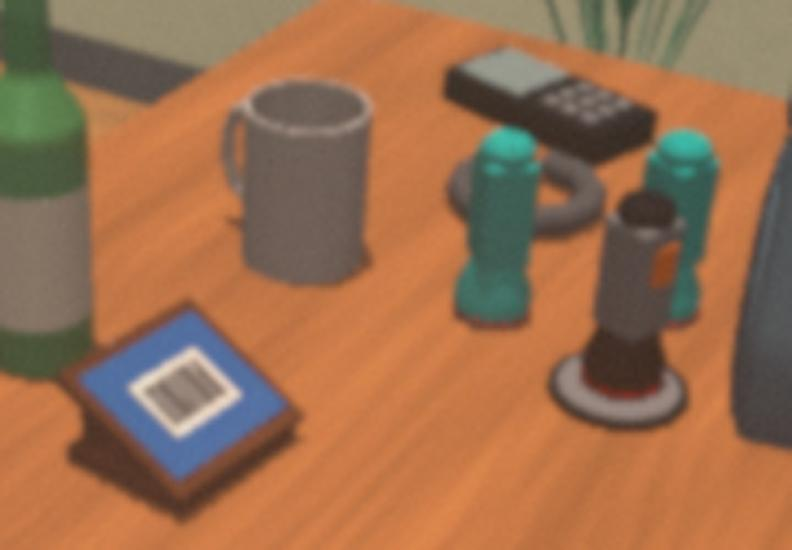

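The crop confirms it: the grey scanner with the orange trigger stands on the pad, and the blue card with the dark-wood rim is the target. Next I'll fit the scanner yaw, its neighbours and the key stand.

```bash
python3 - <<'E'
from h import *
from scipy.optimize import least_squares
np.set_printoptions(precision=1,suppress=True)
pt,T=cloud('top');ps,S=cloud('side')
b=np.vstack([T.reshape(-1,3),S.reshape(-1,3)]);src=np.r_[np.zeros(307200),np.ones(307200)]
def sel(c,r,lo,hi):return (np.hypot(b[:,0]-c[0],b[:,1]-c[1])<r)&(b[:,2]>lo)&(b[:,2]<hi)
c0=(447,-292)
for nm,ss in(('both',(0,1)),('top',(0,)),('side',(1,))):
    g=b[sel(c0,32,52,118)&np.isin(src,ss)][:,:2];best=None
    for y0 in np.radians([0,15,30,45,60,75]):
        def f(v):
            d=g-v[:2];c,s=np.cos(v[2]),np.sin(v[2]);x=d@[c,s];y=d@[-s,c]
            return np.maximum(abs(x),abs(y))-19
        r=least_squares(f,[*c0,y0],loss='soft_l1',x_scale=[1,1,.05])
        if best is None or r.cost<best.cost:best=r
    print(nm,len(g),best.x[:2],np.degrees(best.x[2])%90,best.cost/len(g))
# cap top circle
g=b[sel(c0,30,133,150)];print('cap',len(g),g.mean(0),(np.percentile(g,3,axis=0)+np.percentile(g,97,axis=0))/2)
# pad circle fit z 4..8
g=b[sel(c0,52,4,8)];r=least_squares(lambda v:np.maximum(np.hypot(*(g[:,:2]-v).T)-46,0),c0);print('pad',r.x)
pad_img=[atz('top',(417,298),6),atz('side',(411,240),6)];print(pad_img)
for uv in((438,252),(467,291)):
    c=atz('top',uv,110)[:2]
    g=b[sel(c,40,60,150)];print('turq',g.mean(0),np.percentile(g,[2,98],axis=0).ravel())
# handle: green pixels
for n,p,C,(a,e,c,d) in(('top',pt,T,(235,265,185,225)),('side',ps,S,(280,340,240,270))):
    q=p[a:e,c:d].astype(int);X=C[a:e,c:d];m=(q[...,1]>q[...,0]+15)&(q[...,1]>q[...,2]);g=X[m];g=g[(g[:,2]>45)&(g[:,2]<130)]
    print(n,'handle',len(g),np.median(g,0),np.percentile(g,[3,97],axis=0).ravel());tp=g[g[:,2]>119] if n=='top' else g;print(cv2.minAreaRect(tp[:,:2].astype(np.float32)),tp.mean(0))
    # red mark
for n,p,C,(a,e,c,d) in(('top',pt,T,(265,300,185,215)),('side',ps,S,(340,370,245,310))):
    q=p[a:e,c:d].astype(int);m=(q[...,0]>150)&(q[...,1]<70)&(q[...,2]<80);X=C[a:e,c:d][m];print(n,'mark',m.sum(),np.nanmedian(X,0) if m.sum() else '')
    w=(q.min(-1)>170);print('white',np.argwhere(w)[:,::-1].mean(0)+[c,a] if w.any() else '')
# base board
w=T[150:310,170:245].reshape(-1,3);w=w[(w[:,2]>8)&(w[:,2]<16)];print('board',cv2.minAreaRect(w[:,:2].astype(np.float32)),len(w))
w=T[150:310,170:245].reshape(-1,3);w=w[(w[:,2]>8)];print('all',cv2.minAreaRect(w[:,:2].astype(np.float32)),len(w))
a=cv2.resize(pt[155:310,165:250],None,fx=3.8,fy=3.8,interpolation=2);c=cv2.resize(ps[270:380,140:330],None,fx=2.4,fy=2.4,interpolation=2)
o=np.zeros((590,800,3),np.uint8);o[:a.shape[0],:a.shape[1]]=a;o[:c.shape[0],330:330+c.shape[1]]=c;cv2.imwrite('pics/c2.png',o[:,:,::-1])
E
```

```text
both 482 [ 448.7 -296.3] 69.46718555698332 0.5999147058961652
top 117 [ 448.7 -296. ] 68.29617320741622 0.23302503597669932
side 365 [ 448.7 -296.4] 69.65070519426367 0.7068186448441625
cap 293 [ 448.4 -292.5  138.9] [ 448.9 -293.6  138.5]
pad [ 446.1 -288.4]
[array([ 448.4, -290.4,    6. ]), array([ 440.1, -276.2,    6. ])]
turq [ 557.8 -325.5  109.1] [ 538.6 -349.    62.7  583.  -310.3  136.9]
turq [ 461.1 -393.3  113.1] [ 442.1 -415.    63.2  485.1 -378.6  136.7]
top handle 160 [566.4 243.6 121.2] [560.4 227.1  65.7 576.2 262.9 127.6]
((569.3455200195312, 246.30093383789062), (13.193248748779297, 37.49452209472656), 10.577194213867188) [569.  246.5 124.5]
side handle 79 [566.4 253.  125.7] [560.9 236.3 122.  573.3 267.1 127.8]
((567.1864013671875, 250.4627227783203), (11.886686325073242, 34.345672607421875), 12.537802696228027) [566.4 252.5 125.5]
top mark 16 [499.9 275.7  18. ]
white 
side mark 32 [498.  277.7  19.7]
white 
board ((654.0181274414062, 265.8406066894531), (435.3433532714844, 117.10054016113281), 14.60258960723877) 2663
all ((654.0181274414062, 265.8406066894531), (435.3433532714844, 117.10054016113281), 14.60258960723877) 5180
```

View pics/c2.png

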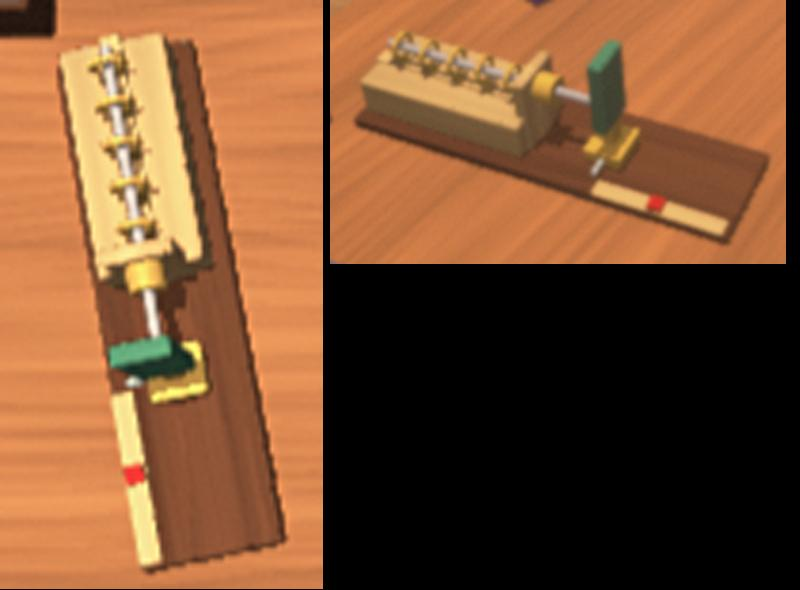

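```bash
cat >> h.py <<'E'
from scipy.spatial.transform import Rotation as Ro
def Rt(z,y):
    z=np.array(z,float);z/=np.linalg.norm(z);y=np.array(y,float);y-=z*(y@z);y/=np.linalg.norm(y);return np.c_[np.cross(y,z),y,z]
def go(grasp,R):
    "shift (m) and turn (rad) that put the grasp point there"
    s=sense();R0=np.array(s['tcp_rot']);p=np.array(s['eef_pos']);tcp=np.array(grasp)+18.7*R[:,2]
    print('clock',round(s['clock'],2),'tcp',np.round(p,1),'gap',s['finger_gap'],'F',np.round(s['contact_force'],1))
    print('shift',np.round(R0.T@(tcp-p)/1000,4),'turn',np.round(Ro.from_matrix(R0.T@R).as_rotvec(),4))
def yd(deg):return [np.cos(np.radians(deg)),np.sin(np.radians(deg)),0]
E
python3 - <<'E'
from h import *
np.set_printoptions(precision=1,suppress=True)
go([448.5,-293,200],Rt([0,0,-1],yd(-110.5)))
pt,T=cloud('top')
# board outline: crop c2 scale 3.8, offset (165,155)
f=lambda x,y:(165+x/3.8,155+y/3.8)
q={'strip':[(122,394),(150,568)],'rightedge':[(190,42),(284,540)],'rod':[(112,60),(155,330)]}
for k,z in(('strip',18),('rightedge',12),('rod',80)):
    a,b=[atz('top',f(*u),z) for u in q[k]];d=a-b;print(k,a,b,np.degrees(np.arctan2(d[1],d[0])),np.hypot(d[0],d[1]))
print('end corners',atz('top',f(150,570),12),atz('top',f(284,540),12))
print('mark',atz('top',f(134,475),18))
s=2.4;g=lambda x,y:(140+(x-330)/s,270+y/s)
print('mark side',atz('side',g(657,203),18),'handle top side',atz('side',g(609,48),125),'handle top',atz('top',f(141,350),125))
E
```

```text
clock 0.9 tcp [ 241.7 -521.8  238.7] gap 88.20116500510946 F [-0.2 -0.6 -0.6]
shift [ 0.3 -0.1  0.1] turn [ 0.  -0.   0.8]
strip [553.7 284.9  18. ] [434.1 261.5  18. ] 11.045447644597706 121.8404399506291
rightedge [809.2 246.2  12. ] [452.8 171.3  12. ] 11.869331138997378 364.22727055223817
rod [773.8 282.7  80. ] [588.5 247.6  80. ] 10.728554150909442 188.6232329420739
end corners [432.8 263.   12. ] [452.8 171.3  12. ]
mark [497.5 274.6  18. ]
mark side [496.7 277.5  18. ] handle top side [569.7 240.3 125. ] handle top [568.5 244.7 125. ]
```

```bash
python3 - <<'E'
from h import *
go([448.5,-293,200],Rt([0,0,-1],yd(-110.5)))
E
```

```text
clock 0.9 tcp [ 241.7 -521.8  238.7] gap 88.20116500510946 F [-0.2 -0.6 -0.6]
shift [ 0.2838 -0.1207  0.0574] turn [ 0.     -0.      0.7916]
```

{"op": "send_rows", "data": {"commands": [{"x": 0.284,"y": -0.121,"z": 0.057,"az": 0.792},{"x": 0.284,"y": -0.121,"z": 0.057,"az": 0.792},{"x": 0.284,"y": -0.121,"z": 0.057,"az": 0.792},{"x": 0.284,"y": -0.121,"z": 0.057,"az": 0.792},{"x": 0.284,"y": -0.121,"z": 0.057,"az": 0.792},{"x": 0.284,"y": -0.121,"z": 0.057,"az": 0.792},{"x": 0.284,"y": -0.121,"z": 0.057,"az": 0.792},{"x": 0.284,"y": -0.121,"z": 0.057,"az": 0.792},{"x": 0.284,"y": -0.121,"z": 0.057,"az": 0.792},{"x": 0.284,"y": -0.121,"z": 0.057,"az": 0.792},{"x": 0.284,"y": -0.121,"z": 0.057,"az": 0.792},{"x": 0.284,"y": -0.121,"z": 0.057,"az": 0.792}], "gripper": -1}}

```text
invalid input
```

```bash
python3 - <<'E'
from h import *
go([448.5,-293,105],Rt([0,0,-1],yd(-110.5)))
E
```

```text
clock 0.9 tcp [ 241.7 -521.8  238.7] gap 88.20116500510946 F [-0.2 -0.6 -0.6]
shift [ 0.2838 -0.1207  0.1524] turn [ 0.     -0.      0.7916]
```

{"op": "send_rows", "data": {"commands": [{"x": 0.284,"y": -0.121,"z": 0.057,"ax": 0,"ay": 0,"az": 0.792},{"x": 0.284,"y": -0.121,"z": 0.057,"ax": 0,"ay": 0,"az": 0.792},{"x": 0.284,"y": -0.121,"z": 0.057,"ax": 0,"ay": 0,"az": 0.792},{"x": 0.284,"y": -0.121,"z": 0.057,"ax": 0,"ay": 0,"az": 0.792},{"x": 0.284,"y": -0.121,"z": 0.057,"ax": 0,"ay": 0,"az": 0.792},{"x": 0.284,"y": -0.121,"z": 0.057,"ax": 0,"ay": 0,"az": 0.792},{"x": 0.284,"y": -0.121,"z": 0.057,"ax": 0,"ay": 0,"az": 0.792},{"x": 0.284,"y": -0.121,"z": 0.057,"ax": 0,"ay": 0,"az": 0.792},{"x": 0.284,"y": -0.121,"z": 0.057,"ax": 0,"ay": 0,"az": 0.792},{"x": 0.284,"y": -0.121,"z": 0.057,"ax": 0,"ay": 0,"az": 0.792},{"x": 0.284,"y": -0.121,"z": 0.057,"ax": 0,"ay": 0,"az": 0.792},{"x": 0.284,"y": -0.121,"z": 0.057,"ax": 0,"ay": 0,"az": 0.792}], "gripper": -1}}

```text
clock: 1.9
eef_pos: [448.1, -293.8, 182.1]
tcp_rot: [[0.936, -0.352, 0.0], [-0.352, -0.936, -0.001], [0.001, 0.001, -1.0]]
contact_force: [0.7, 1.0, 0.2]
finger_gap: 88.2
finger_force: 0.0
```

```bash
python3 - <<'E'
from h import *
go([448.5,-293,105],Rt([0,0,-1],yd(-110.5)))
E
```

```text
clock 1.9 tcp [ 448.1 -293.8  182.1] gap 88.2180657120391 F [0.7 1.  0.2]
shift [ 0.0001 -0.001   0.0958] turn [ 0.0007 -0.0005 -0.0015]
```

Now I'll descend, then close.

{"op": "send_rows", "data": {"commands": [{"x": 0,"y": -0.001,"z": 0.02,"ax": 0,"ay": 0,"az": 0},{"x": 0,"y": -0.001,"z": 0.045,"ax": 0,"ay": 0,"az": 0},{"x": 0,"y": -0.001,"z": 0.07,"ax": 0,"ay": 0,"az": 0},{"x": 0,"y": -0.001,"z": 0.088,"ax": 0,"ay": 0,"az": 0},{"x": 0,"y": -0.001,"z": 0.096,"ax": 0,"ay": 0,"az": 0},{"x": 0,"y": -0.001,"z": 0.096,"ax": 0,"ay": 0,"az": 0},{"x": 0,"y": -0.001,"z": 0.096,"ax": 0,"ay": 0,"az": 0}]}}

```text
clock: 2.48
eef_pos: [448.6, -292.7, 86.2]
tcp_rot: [[0.936, -0.352, 0.0], [-0.352, -0.936, -0.0], [0.0, 0.0, -1.0]]
contact_force: [0.7, -0.3, 0.5]
finger_gap: 88.1
finger_force: 0.0
```

{"op": "send_rows", "data": {"commands": [{"x": 0,"y": 0,"z": 0,"ax": 0,"ay": 0,"az": 0},{"x": 0,"y": 0,"z": 0,"ax": 0,"ay": 0,"az": 0},{"x": 0,"y": 0,"z": 0,"ax": 0,"ay": 0,"az": 0},{"x": 0,"y": 0,"z": 0,"ax": 0,"ay": 0,"az": 0},{"x": 0,"y": 0,"z": 0,"ax": 0,"ay": 0,"az": 0},{"x": 0,"y": 0,"z": 0,"ax": 0,"ay": 0,"az": 0},{"x": 0,"y": 0,"z": 0,"ax": 0,"ay": 0,"az": 0},{"x": 0,"y": 0,"z": 0,"ax": 0,"ay": 0,"az": 0},{"x": 0,"y": 0,"z": 0,"ax": 0,"ay": 0,"az": 0},{"x": 0,"y": 0,"z": 0,"ax": 0,"ay": 0,"az": 0}], "gripper": 1, "newtons": 20}}

```text
clock: 3.32
eef_pos: [448.9, -291.6, 85.7]
tcp_rot: [[0.937, -0.351, -0.0], [-0.351, -0.937, 0.0], [-0.0, -0.0, -1.0]]
contact_force: [-0.5, -0.1, 0.4]
finger_gap: 37.6
finger_force: 20.0
```

```bash
python3 - <<'E'
from h import *
n=np.array([-.419,.055,.907]);n/=np.linalg.norm(n)
go([448.5,-293,205],Rt([0,0,-1],yd(-110.5)))
z=-n
# keep the tool turn about its axis the least: tilt the present frame
s=sense();R0=np.array(s['tcp_rot']);v=np.cross(R0[:,2],z);a=np.arccos(R0[:,2]@z);Rn=Ro.from_rotvec(v/np.linalg.norm(v)*a).as_matrix()@R0
p=np.array(s['eef_pos']);print('nose height below grasp ~',p[2]+18.7-6)
go(np.array([648,-77,44.5])+n*(70+p[2]+18.7-6),Rn)
E
```

```text
clock 3.32 tcp [ 448.9 -291.6   85.7] gap 37.64297306238506 F [-0.5 -0.1  0.4]
shift [ 1.000e-04  1.400e-03 -1.006e-01] turn [-0.      0.0001 -0.0004]
nose height below grasp ~ 98.39113005601831
clock 3.32 tcp [ 448.9 -291.6   85.7] gap 37.64297306238506 F [-0.5 -0.1  0.4]
shift [ 0.0496 -0.2565 -0.0945] turn [0.0984 0.4248 0.    ]
```

{"op": "send_rows", "data": {"commands": [{"x": 0,"y": 0,"z": -0.008,"ax": 0,"ay": 0,"az": 0},{"x": 0,"y": 0,"z": -0.025,"ax": 0,"ay": 0,"az": 0},{"x": 0,"y": 0,"z": -0.05,"ax": 0,"ay": 0,"az": 0},{"x": 0,"y": 0,"z": -0.075,"ax": 0,"ay": 0,"az": 0},{"x": 0,"y": 0,"z": -0.1,"ax": 0,"ay": 0,"az": 0},{"x": 0,"y": 0,"z": -0.115,"ax": 0,"ay": 0,"az": 0},{"x": 0,"y": 0,"z": -0.12,"ax": 0,"ay": 0,"az": 0}]}}

```text
clock: 3.9
eef_pos: [450.0, -292.5, 209.1]
tcp_rot: [[0.937, -0.35, 0.003], [-0.35, -0.937, -0.003], [0.004, 0.002, -1.0]]
contact_force: [0.3, -0.6, -2.5]
finger_gap: 37.8
finger_force: 20.0
```

```bash
python3 - <<'E'
from h import *
n=np.array([-.419,.055,.907]);n/=np.linalg.norm(n)
z=-n
s=sense();R0=np.array(s['tcp_rot']);v=np.cross(R0[:,2],z);a=np.arccos(R0[:,2]@z);Rn=Ro.from_rotvec(v/np.linalg.norm(v)*a).as_matrix()@R0
go(np.array([648,-77,44.5])+n*(70+98.4),Rn)
E
```

```text
clock 3.9 tcp [ 450.  -292.5  209.1] gap 37.828679012455474 F [ 0.3 -0.6 -2.5]
shift [ 0.0482 -0.257   0.0286] turn [ 0.1     0.4205 -0.    ]
```

{"op": "send_rows", "data": {"commands": [{"x": 0.004,"y": -0.02,"z": 0.0,"ax": 0.008,"ay": 0.03,"az": 0},{"x": 0.01,"y": -0.05,"z": 0.0,"ax": 0.018,"ay": 0.08,"az": 0},{"x": 0.016,"y": -0.08,"z": 0.003,"ax": 0.03,"ay": 0.13,"az": 0},{"x": 0.022,"y": -0.11,"z": 0.006,"ax": 0.042,"ay": 0.18,"az": 0},{"x": 0.028,"y": -0.14,"z": 0.01,"ax": 0.054,"ay": 0.23,"az": 0},{"x": 0.034,"y": -0.17,"z": 0.014,"ax": 0.066,"ay": 0.28,"az": 0},{"x": 0.04,"y": -0.2,"z": 0.018,"ax": 0.078,"ay": 0.33,"az": 0},{"x": 0.045,"y": -0.23,"z": 0.022,"ax": 0.09,"ay": 0.38,"az": 0},{"x": 0.048,"y": -0.25,"z": 0.025,"ax": 0.097,"ay": 0.41,"az": 0},{"x": 0.05,"y": -0.256,"z": 0.026,"ax": 0.1,"ay": 0.424,"az": 0},{"x": 0.05,"y": -0.256,"z": 0.026,"ax": 0.1,"ay": 0.424,"az": 0},{"x": 0.05,"y": -0.256,"z": 0.026,"ax": 0.1,"ay": 0.424,"az": 0}]}}

```text
clock: 4.9
eef_pos: [584.8, -69.4, 179.0]
tcp_rot: [[0.847, -0.329, 0.417], [-0.339, -0.939, -0.053], [0.409, -0.096, -0.908]]
contact_force: [-0.8, -0.9, -1.8]
finger_gap: 38.1
finger_force: 20.0
```

```bash
python3 - <<'E'
from h import *
n=np.array([-.419,.055,.907]);n/=np.linalg.norm(n)
s=sense();R0=np.array(s['tcp_rot']);p=np.array(s['eef_pos']);L=np.array([648,-77,44.5])
go(L+n*168.4,Rt(-n,R0[:,1]))
g=p-18.7*R0[:,2];ax=R0[:,2];nose=g+98.4*ax;d=L-nose
print('nose',nose,'dist',d@-n,'off',np.linalg.norm(d-(d@ax)*ax),'ang',np.arccos(-n@ax))
p,d=read_camera('side');cv2.imwrite('pics/s2.png',cv2.resize(p[60:300,220:500],None,fx=2.5,fy=2.5)[:,:,::-1]);np.savez('s2.npz',p=p,d=d)
E
```

```text
clock 4.9 tcp [584.8 -69.4 179. ] gap 38.05296091695854 F [-0.8 -0.9 -1.8]
shift [ 0.0007 -0.0009 -0.0009] turn [-0.0013  0.0029  0.    ]
nose [618.04949438 -73.63787171 106.67763352] dist 69.08664467455422 off 1.306014669672636 ang 0.003193438591070979
```

View pics/s2.png

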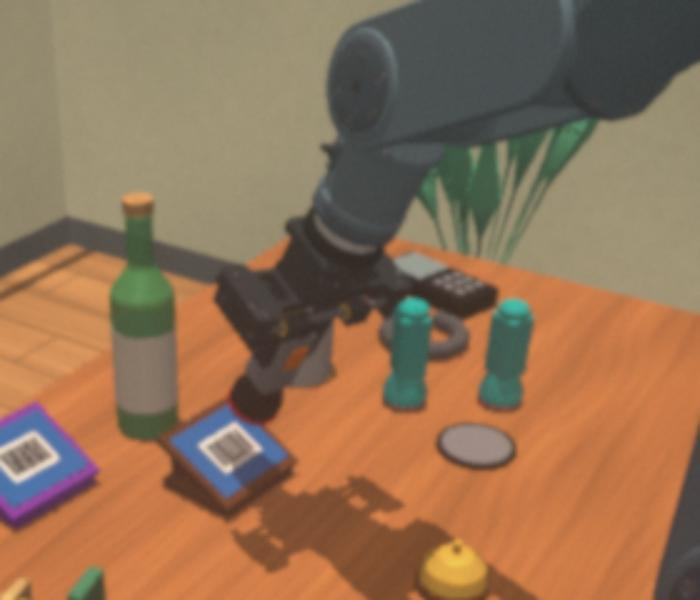

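The scanner is held over the wood-rimmed card, with the nose at about (257,400) in the crop, aimed at the barcode (230,445). The empty pad is at (477,445). I'll hold here for over a second.

{"op": "send_rows", "data": {"commands": [{"x": 0.001,"y": -0.001,"z": -0.001,"ax": 0,"ay": 0,"az": 0},{"x": 0.001,"y": -0.001,"z": -0.001,"ax": 0,"ay": 0,"az": 0},{"x": 0.001,"y": -0.001,"z": -0.001,"ax": 0,"ay": 0,"az": 0},{"x": 0.001,"y": -0.001,"z": -0.001,"ax": 0,"ay": 0,"az": 0},{"x": 0.001,"y": -0.001,"z": -0.001,"ax": 0,"ay": 0,"az": 0},{"x": 0.001,"y": -0.001,"z": -0.001,"ax": 0,"ay": 0,"az": 0},{"x": 0.001,"y": -0.001,"z": -0.001,"ax": 0,"ay": 0,"az": 0},{"x": 0.001,"y": -0.001,"z": -0.001,"ax": 0,"ay": 0,"az": 0},{"x": 0.001,"y": -0.001,"z": -0.001,"ax": 0,"ay": 0,"az": 0},{"x": 0.001,"y": -0.001,"z": -0.001,"ax": 0,"ay": 0,"az": 0},{"x": 0.001,"y": -0.001,"z": -0.001,"ax": 0,"ay": 0,"az": 0},{"x": 0.001,"y": -0.001,"z": -0.001,"ax": 0,"ay": 0,"az": 0}]}}

```text
clock: 5.95
eef_pos: [586.2, -68.7, 181.1]
tcp_rot: [[0.846, -0.329, 0.419], [-0.339, -0.939, -0.053], [0.411, -0.097, -0.907]]
contact_force: [-0.6, -1.1, -2.7]
finger_gap: 37.7
finger_force: 20.0
```

{"op": "send_rows", "data": {"commands": [{"x": 0,"y": 0,"z": 0,"ax": 0,"ay": 0,"az": 0},{"x": 0,"y": 0,"z": 0,"ax": 0,"ay": 0,"az": 0},{"x": 0,"y": 0,"z": 0,"ax": 0,"ay": 0,"az": 0},{"x": 0,"y": 0,"z": 0,"ax": 0,"ay": 0,"az": 0},{"x": 0,"y": 0,"z": 0,"ax": 0,"ay": 0,"az": 0},{"x": 0,"y": 0,"z": 0,"ax": 0,"ay": 0,"az": 0},{"x": 0,"y": 0,"z": 0,"ax": 0,"ay": 0,"az": 0},{"x": 0,"y": 0,"z": 0,"ax": 0,"ay": 0,"az": 0},{"x": 0,"y": 0,"z": 0,"ax": 0,"ay": 0,"az": 0},{"x": 0,"y": 0,"z": 0,"ax": 0,"ay": 0,"az": 0}]}}

```text
clock: 6.78
eef_pos: [586.2, -68.8, 181.1]
tcp_rot: [[0.846, -0.329, 0.419], [-0.339, -0.939, -0.053], [0.411, -0.097, -0.907]]
contact_force: [-0.3, 0.9, -2.3]
finger_gap: 37.7
finger_force: 20.0
```

```bash
python3 - <<'E'
from h import *
from scipy.optimize import least_squares
np.set_printoptions(precision=4,suppress=True)
n=np.array([-.419,.055,.907]);n/=np.linalg.norm(n)
s=sense();R=np.array(s['tcp_rot']);g=np.array(s['eef_pos'])-18.7*R[:,2]
p,d=read_camera('side');np.savez('s3.npz',p=p,d=d);p,C=cloud('side','s3.npz')
pt,dt=read_camera('top');np.savez('t3.npz',p=pt,d=dt);pt,T=cloud('top','t3.npz')
X=np.vstack([C.reshape(-1,3),T.reshape(-1,3)]);L=(X-g)@R
# nose in the tool frame: axis along z, 98.4 below
m=(L[:,2]>75)&(L[:,2]<100)&(np.hypot(L[:,0],L[:,1])<45);q=L[m];print('nose pts',len(q),q.min(0),q.max(0))
r=least_squares(lambda v:np.hypot(*(q[:,:2]-v).T)-27,[0,0],loss='soft_l1');print('nose axis offset in tool xy',r.x,'zmax',np.percentile(q[:,2],98))
# pad
b=np.vstack([C.reshape(-1,3),T.reshape(-1,3)]);k=(np.hypot(b[:,0]-447,b[:,1]+291)<56)&(b[:,2]>3.5)&(b[:,2]<9)
q=b[k][:,:2];print('pad pts',len(q),cv2.minEnclosingCircle(q.astype(np.float32)),q.mean(0))
for a in((0,1),):
    print('pad ctr',[cv2.minEnclosingCircle(A.reshape(-1,3)[(np.hypot(A.reshape(-1,3)[:,0]-447,A.reshape(-1,3)[:,1]+291)<52)&(A.reshape(-1,3)[:,2]>3.5)&(A.reshape(-1,3)[:,2]<9)][:,:2].astype(np.float32)) for A in(C,T)])
go([448.6,-292.7,225],Rt([0,0,-1],yd(-110.5)))
E
```

```text
nose pts 200 [-26.375  -28.4963  75.309 ] [29.3807 25.812  98.8716]
nose axis offset in tool xy [1.6519 0.2236] zmax 97.28182326982412
pad pts 1205 ((446.9142761230469, -290.22003173828125), 55.3453483581543) [ 447.5757 -287.7532]
pad ctr [((447.683349609375, -290.64892578125), 51.520652770996094), ((446.2127990722656, -289.30218505859375), 50.074886322021484)]
clock 6.88 tcp [586.2 -68.8 181.1] gap 37.72639303093873 F [ 0.2 -0.1 -2.3]
shift [-0.0302  0.2532 -0.0685] turn [-0.0999 -0.424  -0.0004]
```

The nose sits within 2 mm of the tool axis, so the scan pose is good and was held for about 2 s. Returning to the pad.

{"op": "send_rows", "data": {"commands": [{"x": -0.004,"y": 0.02,"z": -0.015,"ax": -0.008,"ay": -0.03,"az": 0},{"x": -0.008,"y": 0.05,"z": -0.03,"ax": -0.018,"ay": -0.08,"az": 0},{"x": -0.012,"y": 0.08,"z": -0.04,"ax": -0.03,"ay": -0.13,"az": 0},{"x": -0.016,"y": 0.11,"z": -0.048,"ax": -0.042,"ay": -0.18,"az": 0},{"x": -0.019,"y": 0.14,"z": -0.054,"ax": -0.054,"ay": -0.23,"az": 0},{"x": -0.022,"y": 0.17,"z": -0.058,"ax": -0.066,"ay": -0.28,"az": 0},{"x": -0.025,"y": 0.2,"z": -0.062,"ax": -0.078,"ay": -0.33,"az": 0},{"x": -0.028,"y": 0.23,"z": -0.066,"ax": -0.09,"ay": -0.38,"az": 0},{"x": -0.03,"y": 0.247,"z": -0.068,"ax": -0.097,"ay": -0.41,"az": 0},{"x": -0.03,"y": 0.253,"z": -0.068,"ax": -0.1,"ay": -0.424,"az": 0},{"x": -0.03,"y": 0.253,"z": -0.068,"ax": -0.1,"ay": -0.424,"az": 0},{"x": -0.03,"y": 0.253,"z": -0.068,"ax": -0.1,"ay": -0.424,"az": 0}]}}

```text
clock: 7.88
eef_pos: [449.4, -292.0, 205.6]
tcp_rot: [[0.936, -0.351, 0.001], [-0.351, -0.936, 0.001], [0.0, -0.001, -1.0]]
contact_force: [0.0, -0.1, -2.8]
finger_gap: 37.9
finger_force: 20.0
```

{"op": "send_rows", "data": {"commands": [{"x": 0,"y": 0,"z": 0,"ax": 0,"ay": 0,"az": 0},{"x": 0,"y": 0,"z": 0,"ax": 0,"ay": 0,"az": 0},{"x": 0,"y": 0,"z": 0,"ax": 0,"ay": 0,"az": 0},{"x": 0,"y": 0,"z": 0,"ax": 0,"ay": 0,"az": 0}]}}

```text
clock: 8.22
eef_pos: [449.3, -291.9, 206.1]
tcp_rot: [[0.937, -0.35, 0.0], [-0.35, -0.937, -0.0], [0.001, -0.0, -1.0]]
contact_force: [0.2, -0.0, -3.1]
finger_gap: 38.1
finger_force: 20.0
```

```bash
python3 - <<'E'
from h import *
np.set_printoptions(precision=4,suppress=True)
go([448.5,-291.5,104.6],Rt([0,0,-1],yd(-110.5)))
E
```

```text
clock 8.22 tcp [ 449.3 -291.9  206.1] gap 38.111739296553935 F [ 0.2 -0.  -3.1]
shift [-0.001  -0.      0.1202] turn [-0.     -0.0005  0.0007]
```

{"op": "send_rows", "data": {"commands": [{"x": -0.001,"y": 0,"z": 0.015,"ax": 0,"ay": 0,"az": 0},{"x": -0.001,"y": 0,"z": 0.035,"ax": 0,"ay": 0,"az": 0},{"x": -0.001,"y": 0,"z": 0.06,"ax": 0,"ay": 0,"az": 0},{"x": -0.001,"y": 0,"z": 0.085,"ax": 0,"ay": 0,"az": 0},{"x": -0.001,"y": 0,"z": 0.1,"ax": 0,"ay": 0,"az": 0},{"x": -0.001,"y": 0,"z": 0.11,"ax": 0,"ay": 0,"az": 0},{"x": -0.001,"y": 0,"z": 0.115,"ax": 0,"ay": 0,"az": 0},{"x": -0.001,"y": 0,"z": 0.117,"ax": 0,"ay": 0,"az": 0},{"x": -0.001,"y": 0,"z": 0.118,"ax": 0,"ay": 0,"az": 0},{"x": -0.001,"y": 0,"z": 0.119,"ax": 0,"ay": 0,"az": 0},{"x": -0.001,"y": 0,"z": 0.119,"ax": 0,"ay": 0,"az": 0},{"x": -0.001,"y": 0,"z": 0.119,"ax": 0,"ay": 0,"az": 0}]}}

```text
clock: 9.22
eef_pos: [448.5, -292.7, 87.8]
tcp_rot: [[0.937, -0.351, 0.001], [-0.351, -0.937, -0.001], [0.001, 0.001, -1.0]]
contact_force: [0.7, 0.6, -2.2]
finger_gap: 37.9
finger_force: 20.0
```

{"op": "send_rows", "data": {"commands": [{"x": 0,"y": 0,"z": 0.0005,"ax": 0,"ay": 0,"az": 0},{"x": 0,"y": 0,"z": 0.001,"ax": 0,"ay": 0,"az": 0},{"x": 0,"y": 0,"z": 0.0015,"ax": 0,"ay": 0,"az": 0},{"x": 0,"y": 0,"z": 0.0015,"ax": 0,"ay": 0,"az": 0},{"x": 0,"y": 0,"z": 0.0015,"ax": 0,"ay": 0,"az": 0}]}}

```text
clock: 9.63
eef_pos: [448.2, -292.4, 85.7]
tcp_rot: [[0.937, -0.351, 0.0], [-0.351, -0.937, -0.0], [0.0, 0.0, -1.0]]
contact_force: [-1.2, 0.6, 0.2]
finger_gap: 38.0
finger_force: 20.0
```

The pad now carries the weight. Releasing and rising.

{"op": "send_rows", "data": {"commands": [{"x": 0,"y": 0,"z": 0,"ax": 0,"ay": 0,"az": 0},{"x": 0,"y": 0,"z": 0,"ax": 0,"ay": 0,"az": 0},{"x": 0,"y": 0,"z": 0,"ax": 0,"ay": 0,"az": 0},{"x": 0,"y": 0,"z": 0,"ax": 0,"ay": 0,"az": 0},{"x": 0,"y": 0,"z": 0,"ax": 0,"ay": 0,"az": 0},{"x": 0,"y": 0,"z": 0,"ax": 0,"ay": 0,"az": 0},{"x": 0,"y": 0,"z": 0,"ax": 0,"ay": 0,"az": 0},{"x": 0,"y": 0,"z": 0,"ax": 0,"ay": 0,"az": 0}], "gripper": -1}}

```text
clock: 10.3
eef_pos: [448.1, -292.3, 85.5]
tcp_rot: [[0.937, -0.351, 0.0], [-0.351, -0.937, -0.0], [0.0, 0.0, -1.0]]
contact_force: [-0.2, -0.7, -0.1]
finger_gap: 87.4
finger_force: 0.0
```

{"op": "send_rows", "data": {"commands": [{"x": 0,"y": 0,"z": -0.01,"ax": 0,"ay": 0,"az": 0},{"x": 0,"y": 0,"z": -0.03,"ax": 0,"ay": 0,"az": 0},{"x": 0,"y": 0,"z": -0.06,"ax": 0,"ay": 0,"az": 0},{"x": 0,"y": 0,"z": -0.09,"ax": 0,"ay": 0,"az": 0},{"x": 0,"y": 0,"z": -0.12,"ax": 0,"ay": 0,"az": 0},{"x": 0,"y": 0,"z": -0.15,"ax": 0,"ay": 0,"az": 0},{"x": 0,"y": 0,"z": -0.15,"ax": 0,"ay": 0,"az": 0}]}}

```text
clock: 10.88
eef_pos: [450.6, -294.7, 243.2]
tcp_rot: [[0.937, -0.35, 0.008], [-0.35, -0.937, -0.008], [0.011, 0.005, -1.0]]
contact_force: [0.4, -0.5, 1.1]
finger_gap: 88.3
finger_force: 0.0
```

```bash
python3 - <<'E'
from h import *
np.set_printoptions(precision=4,suppress=True)
p,d=read_camera('side');np.savez('s4.npz',p=p,d=d);p,C=cloud('side','s4.npz');b=C.reshape(-1,3)
k=np.hypot(b[:,0]-448,b[:,1]+292)<35
for lo,hi in((12,25),(60,90),(90,120),(130,145)):
    q=b[k&(b[:,2]>lo)&(b[:,2]<hi)];print(lo,len(q),q.mean(0))
# stand frame estimate, refined by handle top with both clouds from the first pictures
y=11.3
go([569,244,180],Rt([0,0,-1],yd(y+180)))
go([569,244,180],Rt([0,0,-1],yd(y)))
print(sense()['q'])
E
```

```text
12 80 [ 442.5551 -273.6783   18.2323]
60 161 [ 445.6497 -279.3854   74.3788]
90 182 [ 444.82   -278.9795  105.196 ]
130 104 [ 446.96   -284.9468  138.4721]
clock 10.93 tcp [ 449.8 -293.9  240.2] gap 88.5183077626791 F [-0.8 -0.4 -0.3]
shift [-0.0774 -0.5458  0.0764] turn [-0.0006 -0.0087  1.0155]
clock 10.93 tcp [ 449.8 -293.9  240.2] gap 88.5183077626791 F [-0.8 -0.4 -0.3]
shift [-0.0774 -0.5458  0.0764] turn [ 0.0101 -0.0007 -2.1261]
[-45.824    5.1282  97.766    0.0019  76.6277  64.6908]
```

{"op": "send_rows", "data": {"commands": [{"x": -0.003,"y": -0.025,"z": 0.0,"ax": 0,"ay": 0,"az": -0.11},{"x": -0.008,"y": -0.055,"z": 0.0,"ax": 0,"ay": 0,"az": -0.22},{"x": -0.012,"y": -0.085,"z": 0.0,"ax": 0,"ay": 0,"az": -0.33},{"x": -0.016,"y": -0.115,"z": 0.0,"ax": 0,"ay": 0,"az": -0.44},{"x": -0.02,"y": -0.145,"z": 0.0,"ax": 0,"ay": 0,"az": -0.55},{"x": -0.025,"y": -0.175,"z": 0.0,"ax": 0,"ay": 0,"az": -0.66},{"x": -0.029,"y": -0.205,"z": 0.0,"ax": 0,"ay": 0,"az": -0.77},{"x": -0.033,"y": -0.235,"z": 0.0,"ax": 0,"ay": 0,"az": -0.88},{"x": -0.037,"y": -0.265,"z": 0.0,"ax": 0,"ay": 0,"az": -0.99},{"x": -0.042,"y": -0.295,"z": 0.0,"ax": 0,"ay": 0,"az": -1.1},{"x": -0.046,"y": -0.325,"z": 0.0,"ax": 0,"ay": 0,"az": -1.21},{"x": -0.05,"y": -0.355,"z": 0.0,"ax": 0,"ay": 0,"az": -1.32}], "gripper": 0}}

```text
clock: 11.93
eef_pos: [525.1, 59.4, 234.6]
tcp_rot: [[0.568, 0.823, -0.002], [0.823, -0.568, 0.0], [-0.001, -0.001, -1.0]]
contact_force: [1.1, -0.6, -0.2]
finger_gap: 43.8
finger_force: 0.0
```

```bash
python3 - <<'E'
from h import *
np.set_printoptions(precision=3,suppress=True)
print('handle tri',tri(ray('top',(209,248)),ray('side',(258,300))),'stand',tri(ray('top',(212,255)),ray('side',(258,335))))
y=np.radians(11.3);Z=np.array([[np.cos(y),np.sin(y)],[-np.sin(y),np.cos(y)]])
for n in('top','side'):
    p,C=cloud(n);b=C.reshape(-1,3);L=np.c_[(b[:,:2]-[569.5,244])@Z.T,b[:,2]]
    for lo,hi in((12,28),(28,44),(44,60),(60,75)):
        k=(L[:,0]>lo)&(L[:,0]<hi)&(abs(L[:,1])<16)&(L[:,2]>30);print(n,lo,k.sum(),np.nanpercentile(L[k],[10,50,95],axis=0).ravel() if k.any() else '')
go([569.3,244.5,180],Rt([0,0,-1],yd(11.3)));print(np.round(sense()['q'],1))
E
```

```text
handle tri [571.032 235.74   94.431] stand [565.824 248.95    8.067]
top 12 12 [20.77  -0.884 65.659 23.52   2.317 69.22  26.426  7.174 72.399]
top 28 21 [29.617 -0.23  67.633 36.465  2.594 69.985 43.771  5.852 73.267]
top 44 57 [50.355 -7.496 64.636 53.075  1.2   74.393 59.241 12.809 81.988]
top 60 93 [ 62.033 -12.557  57.77   69.041  -1.882  79.059  73.913  13.641  88.1  ]
side 12 21 [15.329  3.537 31.032 21.264  7.232 69.67  25.923 11.651 73.958]
side 28 27 [29.567  3.842 68.477 36.15   6.614 71.252 41.93   8.8   73.475]
side 44 88 [49.059 -1.927 63.015 51.132  7.08  73.678 58.685 15.053 81.747]
side 60 151 [ 63.596 -10.221  36.989  68.439   6.488  79.026  73.511  15.216  87.817]
clock 11.93 tcp [525.1  59.4 234.6] gap 43.83357885797582 F [ 1.1 -0.6 -0.2]
shift [ 0.178 -0.069  0.073] turn [-0.002  0.    -0.801]
[-6.4  4.7 98.9 -0.  76.5 28.2]
```

{"op": "send_rows", "data": {"commands": [{"x": 0.03,"y": -0.01,"z": 0.005,"ax": 0,"ay": 0,"az": -0.1},{"x": 0.055,"y": -0.02,"z": 0.01,"ax": 0,"ay": 0,"az": -0.2},{"x": 0.08,"y": -0.03,"z": 0.015,"ax": 0,"ay": 0,"az": -0.3},{"x": 0.105,"y": -0.04,"z": 0.02,"ax": 0,"ay": 0,"az": -0.4},{"x": 0.13,"y": -0.05,"z": 0.025,"ax": 0,"ay": 0,"az": -0.5},{"x": 0.15,"y": -0.06,"z": 0.03,"ax": 0,"ay": 0,"az": -0.6},{"x": 0.17,"y": -0.067,"z": 0.04,"ax": 0,"ay": 0,"az": -0.7},{"x": 0.18,"y": -0.07,"z": 0.05,"ax": 0,"ay": 0,"az": -0.801},{"x": 0.18,"y": -0.07,"z": 0.06,"ax": 0,"ay": 0,"az": -0.801},{"x": 0.18,"y": -0.07,"z": 0.06,"ax": 0,"ay": 0,"az": -0.801},{"x": 0.18,"y": -0.07,"z": 0.06,"ax": 0,"ay": 0,"az": -0.801}]}}

```text
clock: 12.85
eef_pos: [570.3, 244.6, 174.1]
tcp_rot: [[-0.188, 0.982, -0.003], [0.982, 0.188, -0.001], [-0.0, -0.003, -1.0]]
contact_force: [0.9, 0.7, 0.4]
finger_gap: 44.2
finger_force: 0.0
```

```bash
python3 - <<'E'
from h import *
go([569,246.5,98],Rt([0,0,-1],yd(11.3)))
p,d=read_camera('side');pt,dt=read_camera('top')
a=cv2.resize(p[120:380,140:400],None,fx=1.5,fy=1.5);t=cv2.resize(pt[150:310,140:260],None,fx=2.4,fy=2.4)[:390]
o=np.zeros((390,800,3),np.uint8);o[:,:390]=a;o[:t.shape[0],400:400+t.shape[1]]=t;cv2.imwrite('pics/s5.png',o[:,:,::-1])
E
```

```text
clock 12.85 tcp [570.3 244.6 174.1] gap 44.15992470036358 F [0.9 0.7 0.4]
shift [ 0.0022 -0.0006  0.0948] turn [-0.003   0.0004 -0.0083]
```

View pics/s5.png

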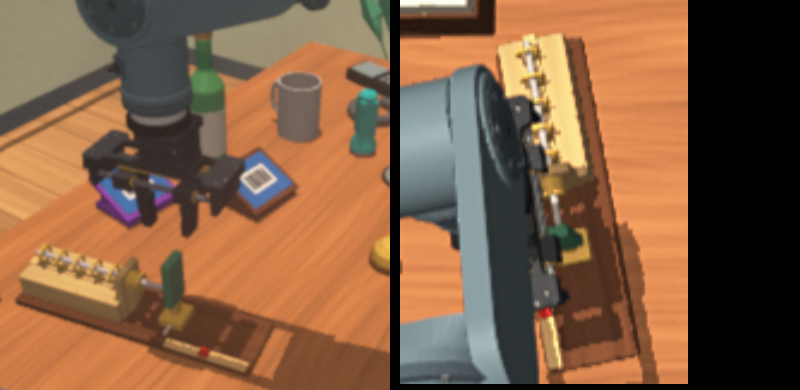

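The side crop shows the fingers above the green handle (173,278), with their line along the rod. Descending.

{"op": "send_rows", "data": {"commands": [{"x": 0.002,"y": -0.001,"z": 0.015,"ax": 0,"ay": 0,"az": 0},{"x": 0.002,"y": -0.001,"z": 0.03,"ax": 0,"ay": 0,"az": 0},{"x": 0.002,"y": -0.001,"z": 0.045,"ax": 0,"ay": 0,"az": 0},{"x": 0.002,"y": -0.001,"z": 0.055,"ax": 0,"ay": 0,"az": 0},{"x": 0.002,"y": -0.001,"z": 0.065,"ax": 0,"ay": 0,"az": 0},{"x": 0.002,"y": -0.001,"z": 0.075,"ax": 0,"ay": 0,"az": 0},{"x": 0.002,"y": -0.001,"z": 0.085,"ax": 0,"ay": 0,"az": 0},{"x": 0.002,"y": -0.001,"z": 0.092,"ax": 0,"ay": 0,"az": 0},{"x": 0.002,"y": -0.001,"z": 0.095,"ax": 0,"ay": 0,"az": 0},{"x": 0.002,"y": -0.001,"z": 0.095,"ax": 0,"ay": 0,"az": 0}]}}

```text
clock: 13.78
eef_pos: [569.4, 247.1, 79.5]
tcp_rot: [[-0.191, 0.982, -0.001], [0.982, 0.191, -0.0], [-0.0, -0.001, -1.0]]
contact_force: [0.5, -0.0, 0.8]
finger_gap: 44.2
finger_force: 0.0
```

{"op": "send_rows", "data": {"commands": [{"x": 0,"y": 0,"z": 0,"ax": 0,"ay": 0,"az": 0},{"x": 0,"y": 0,"z": 0,"ax": 0,"ay": 0,"az": 0},{"x": 0,"y": 0,"z": 0,"ax": 0,"ay": 0,"az": 0},{"x": 0,"y": 0,"z": 0,"ax": 0,"ay": 0,"az": 0},{"x": 0,"y": 0,"z": 0,"ax": 0,"ay": 0,"az": 0},{"x": 0,"y": 0,"z": 0,"ax": 0,"ay": 0,"az": 0},{"x": 0,"y": 0,"z": 0,"ax": 0,"ay": 0,"az": 0},{"x": 0,"y": 0,"z": 0,"ax": 0,"ay": 0,"az": 0}], "gripper": 1, "newtons": 40}}

```text
clock: 14.45
eef_pos: [569.6, 247.2, 80.9]
tcp_rot: [[-0.191, 0.982, -0.001], [0.982, 0.191, -0.0], [-0.0, -0.001, -1.0]]
contact_force: [-4.5, -0.9, 4.8]
finger_gap: 13.3
finger_force: 40.0
```

Gripped: the gap of 13 mm matches the 14 mm plate. The mark lies 64.5 mm away along -x and 42.8 mm to the side, against the stated 42.5. Pulling.

{"op": "send_rows", "data": {"commands": [{"x": 0,"y": -0.004,"z": 0,"ax": 0,"ay": 0,"az": 0},{"x": 0,"y": -0.01,"z": 0,"ax": 0,"ay": 0,"az": 0},{"x": 0,"y": -0.017,"z": 0,"ax": 0,"ay": 0,"az": 0},{"x": 0,"y": -0.024,"z": 0,"ax": 0,"ay": 0,"az": 0},{"x": 0,"y": -0.031,"z": 0,"ax": 0,"ay": 0,"az": 0},{"x": 0,"y": -0.038,"z": 0,"ax": 0,"ay": 0,"az": 0},{"x": 0,"y": -0.045,"z": 0,"ax": 0,"ay": 0,"az": 0},{"x": 0,"y": -0.052,"z": 0,"ax": 0,"ay": 0,"az": 0},{"x": 0,"y": -0.058,"z": 0,"ax": 0,"ay": 0,"az": 0},{"x": 0,"y": -0.062,"z": 0,"ax": 0,"ay": 0,"az": 0},{"x": 0,"y": -0.0645,"z": 0,"ax": 0,"ay": 0,"az": 0},{"x": 0,"y": -0.0645,"z": 0,"ax": 0,"ay": 0,"az": 0}]}}

```text
clock: 15.45
eef_pos: [508.9, 234.6, 80.9]
tcp_rot: [[-0.191, 0.982, 0.006], [0.982, 0.191, 0.0], [-0.001, 0.006, -1.0]]
contact_force: [10.8, -0.2, -6.8]
finger_gap: 13.9
finger_force: 40.1
```

{"op": "send_rows", "data": {"commands": [{"x": 0,"y": 0,"z": 0,"ax": 0,"ay": 0,"az": 0},{"x": 0,"y": 0,"z": 0,"ax": 0,"ay": 0,"az": 0},{"x": 0,"y": 0,"z": 0,"ax": 0,"ay": 0,"az": 0},{"x": 0,"y": 0,"z": 0,"ax": 0,"ay": 0,"az": 0}]}}

```text
clock: 15.78
eef_pos: [509.3, 234.7, 80.9]
tcp_rot: [[-0.19, 0.982, 0.006], [0.982, 0.19, 0.001], [-0.001, 0.006, -1.0]]
contact_force: [11.0, -0.1, -5.4]
finger_gap: 13.8
finger_force: 40.1
```

```bash
python3 - <<'E'
from h import *
np.set_printoptions(precision=3,suppress=True)
s=sense();p=np.array(s['eef_pos']);print(p,(p-[569.6,247.2,0])[:2]@np.array(yd(11.3))[:2])
p,d=read_camera('side');pt,dt=read_camera('top');np.savez('s6.npz',p=p,d=d)
a=cv2.resize(p[310:380,210:330],None,fx=5,fy=5,interpolation=2);t=cv2.resize(p[150:270,340:460],None,fx=1.6,fy=1.6)
o=np.zeros((600,800,3),np.uint8);o[:350,:600]=a;o[:192,605:797]=t;t=cv2.resize(pt[110:340],None,fx=1.06,fy=1.06)[:245];o[352:352+t.shape[0],:t.shape[1]]=t;cv2.imwrite('pics/s6.png',o[:,:,::-1])
E
```

```text
[509.346 234.691  80.925] -61.536890464488415
```

View pics/s6.png

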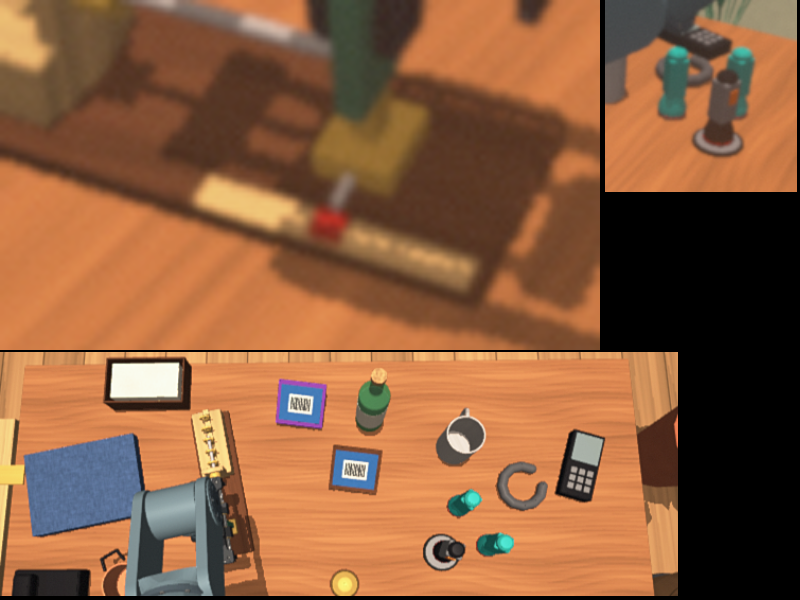

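The white fin (350,178)→(335,208) points straight at the centre of the red mark (328,222). The scanner stands upright on its pad with its neighbours undisturbed. The grip is steady, so I'm handing in.

```bash
python3 -c "
from bench import *
print(sense()['finger_force']);print(close_job())"
```

```text
40.077893323323224
the job is handed in; nothing more can be done
None
```

I aimed the scanner at the barcode from 70 mm for about 2 s and stood it back on its pad, then pulled the green handle out until the white pointer met the middle of the red mark; the job was handed in at about 16 s with the handle still held.

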